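# Stop the chopper drive's stand from rocking

### The arm

A 7-joint arm with a two-finger parallel gripper is mounted at the origin on the work surface; the furniture and walls round the work are solid. World frame = base frame: x ahead of the robot, y to its left, z up, the work surface at z = 0. Lengths are in mm, angles in rad, forces in N, time in s.
With the tool pointing down it reaches from about 425 to 950 mm from the base axis. Payload 16.7 kg.
Tool frame: the origin (TCP) lies at the very end of the fingers, on their centre line; the grasp point (between the pads) lies 19 mm behind it; z points along the fingers, y is the line along which they close (so a half turn about z gives the same grasp; the last joint's range is limited). The gripper opens to 94 mm and grips with 3 to 60 N. Pads are 16 mm wide; open, the fingers measure 119 mm over their backs; the gripper's body (75 mm by 177 mm) begins 78 mm behind the grasp point.
Start: joints at [-1.369, 0.426, 0.074, 1.606, -0.034, 1.111, -0.067], TCP at [232.599, 633.618, 205.467] pointing down, gripper open.
Joint ranges: [-2.85, 2.85], [-0.5, 2.14], [-1.23, 1.37], [0.21, 2.46], [-1.02, 4.16], [0.16, 2.05], [-2.73, 2.73]. Speed limits (rad/s): [1.89, 1.89, 2.39, 2.39, 3.01, 3.01, 3.01].

### API

Orientations are given as [roll, pitch, yaw] about the fixed x, y, z axes, in that order (R = Rz(yaw) Ry(pitch) Rx(roll)).
In Python, from workcell import r, eyes gives the robot as it stands.
- The arm moves only by the shell command python3 -m inch 'ROWS'. ROWS is JSON, one flat list of numbers, 7 for each row, row after row: the shift along the tool's x, y, z in mm, then the turn, a rotation vector about the tool's x, y, z in degrees, then the finger opening in mm, from 0 to 94. A call has 1 to 12 rows; each row is the pose to reach, as a shift and turn from the pose commanded when the call began, along the tool's axes at that moment; what a row does not reach only later rows make up. A row lasts 1/12 s, in which the tool goes at most 41.7 mm and 7.16 degrees, less where a joint would pass 70% of its speed; a pose out of reach is approached as far as the arm can. A call with a gripper value outside its range is refused whole. The fingers move at their own pace and stop on an object; the grip force is fixed at half the most. Time passes only in rows, so rows that repeat a pose let the fingers close. It gives the time, the measured TCP pose, the force, the opening and the grip force at its end, in the units of the state.
- r.sense(): the state, without advancing time (a new reading comes with each control period).
- eyes.snapshot(name): name is "side" or "top" or "wrist"; returns (picture, depth): 420x560x3 uint8, red, green, blue; 420x560 float32, mm along the optical axis (not along the pixel's ray), 0 where there is no reading.
- eyes.calibration(name): a dict with "fx", "fy", "cx", "cy" (pixels), "k1" (the pictures are not rectified: a ray, as slopes to the right and down, at radius r is drawn at 1 + k1 r^2 times it, then the intrinsics apply), "extrinsics" (4x4, takes a point from world to camera coordinates). Camera axes: x right, y down, z forward; pixel columns grow to the right and rows downward; lengths in mm; the calibration is good to about 2 mm. A picture is of the moment at which its call begins: read the wrist's pose just before it. calibration takes no time and is no camera call; for the wrist camera it gives the pose at the moment of the call.
- r.finish_job(): hands the job in; it is judged then, once.
The state is a dict: "time": time; "joint_pos": joint angles; "qd": joint speeds; "joint_efforts": joint torques, N m; "tool_pos": TCP position; "orientation": TCP orientation; "ft_force": force on the tool from outside, world axes, zero at the start; "moment": the same for the moment, N m; "grip_width": finger opening in mm; "grasp_force": force on a finger pad.
Only numpy, scipy, OpenCV 4.12 (cv2) and the standard library are available. Lean on these libraries where they do the work, as an engineer would, in place of code of your own. Each camera call takes 0.05 s, during which the arm holds its last target. There are 200 camera calls.

### The job

The stand under the chopper motor rocks on its mat because its screw foot does not reach down. Turn the slanted black knob clockwise until that foot takes its share of the weight and the stand sits firmly on all four feet, but not so far that other feet come off the mat. Leave the stand where it is, and do not disturb the jar, the dropper bottle or the test card beside it.

Things in the scene. Friction and masses are not known exactly. Their poses are not given: they have to be found in the camera images.
- stand: Dark round cast stand, 160 mm across, loose on a fixed round black mat, 5 mm thick; four lugs with feet on a 78 mm radius along its -x, +x, -y, +y. The motor unit (116 mm wide, top 246 mm over the mat, 8 mm off to -y) and a black switch box at -y are bolted on; 2.5 kg, heavier to -y. Origin at the mat's top under its centre. The +y lug holds a gear case: slanted knob above, screw foot below.
- knob_grip (a point): Middle of the fluted black knob (42 mm diameter, 24 mm long, white mark on its face), 107 mm from the stand's centre to its +y, 79 mm above the desk. z is the knob's axis out of its face: 35 degrees from vertical, leaning to the stand's +y, away from the motor; x and y turn with it. Under the knob a 22 mm thick neck begins 9 mm away. Turning does not shift the knob along its axis.
- levelling_knob (a joint): Knob angle in rad, 0 at the start, growing clockwise as seen looking onto its face; lowers the screw foot 8 mm per turn through bevel gears. Friction 0.06 N m; stays where left; range -2 to 9. The foot meets the mat after 0.8 to 3.7 rad, unlike each time. A knob held in place is then pushed up ever harder, some 13 N per rad. Gripping the knob off-centre can itself rock the stand.
- screw_foot: Vertical steel spindle, 12 mm thick, with a 26 mm wide rubber pad, 78 mm from the stand's centre to its +y. Origin near the pad's underside, but the pad is worn by an unknown amount, so this height does not tell the gap (1 to 5 mm at the start). Past touching, it takes on about 10 N per rad of knob (3.5 N is a fair share); 1.1 rad past touching, at 12 N, the feet at -x and +x lift.
- sample_jar: Bystander: white screw-lid sample jar, 74 mm in diameter, 87 mm tall, on the desk beside the stand. Origin at the centre of its underside.
- dropper_bottle: Bystander: small dropper bottle with a blue cap, 28 mm in diameter, 68 mm tall. Origin at the centre of its underside.
- test_card: Bystander: flat white plastic test card, 21 x 72 x 9 mm, long along its y. Origin at the centre of its underside.

How it is judged (in metres and radians):
At the end, for the whole second after the job is handed in: The screw foot presses on the mat with 1 to 10 N, so that all four feet carry weight, and the knob reads over 0.6 rad; the stand is at rest within 20 mm of where it stood; jar, bottle and card are within 20 mm of their places and tilted under 0.2 rad (contact force between screw_foot and anything else between 1 and 10 N and value of joint levelling_knob above 0.6 rad and distance of each of stand, sample_jar, dropper_bottle, test_card from where it was at the start of the episode below 0.02 m and linear speed of stand below 0.01 m/s and angle between each of sample_jar, dropper_bottle, test_card's own z axis and vertical below 0.2 rad); the robot touches nothing.
It fails at once if the stand is shoved more than 30 mm or tipped by more than 0.12 rad (distance of stand from where it was at the start of the episode above 0.03 m or angle between stand's own z axis and vertical above 0.12 rad).
It fails at once if the jar, the bottle or the card is moved by more than 20 mm (distance of any of sample_jar, dropper_bottle, test_card from where it was at the start of the episode above 0.02 m).
It also fails if it takes over 72 s, if anything falls off the work surface, if the arm or the gripper's body presses on something with over 40 N, if the wrist force passes 120 N, or if a joint passes its speed limit or range.

## Working session

There is one attempt and no reset: what is moved stays moved. The work goes in short steps, Python scripts to look and compute and a shell command to move; the robot and the scene stay as the last step left them, time stands still between calls to the robot, and variables do not carry over. Pictures are saved under pics/ and viewed, at most 10 in all, crops included, and the job is handed in when it is done.

```bash
mkdir -p pics; python3 - <<'E'
from workcell import r, eyes
import cv2,numpy as np
for n in("side","top"):
    p,d=eyes.snapshot(n); cv2.imwrite(f"pics/{n}0.png",p[:,:,::-1]); np.save(f"pics/{n}0.npy",d)
    c=eyes.calibration(n);print(n,{k:np.round(v,3).tolist() for k,v in c.items()})
s=r.sense();print(s)
E
```

```text
side {'fx': 535.114, 'fy': 535.114, 'cx': 285.148, 'cy': 221.006, 'k1': 0.02, 'extrinsics': [[-0.995, -0.093, -0.025, 447.015], [-0.022, 0.467, -0.884, 31.061], [0.094, -0.88, -0.467, 925.969], [0.0, 0.0, 0.0, 1.0]]}
top {'fx': 403.342, 'fy': 403.342, 'cx': 280.305, 'cy': 208.81, 'k1': -0.111, 'extrinsics': [[0.024, -1.0, 0.007, 61.032], [-0.982, -0.025, -0.186, 448.102], [0.186, -0.003, -0.983, 830.086], [0.0, 0.0, 0.0, 1.0]]}
{'time': 0.1, 'joint_pos': array([-1.36851252,  0.42668264,  0.07383994,  1.60656701, -0.0340651 ,
        1.11082138, -0.06713006]), 'qd': array([-0.00082374, -0.00200999, -0.00057218, -0.00186342, -0.00194798,
       -0.00184279,  0.00161722]), 'joint_efforts': array([ 1.03835095e-02, -9.37455654e+01,  3.67813356e+00, -4.55045485e+01,
       -4.85328329e-02,  1.67993928e-02,  3.23452446e-05]), 'tool_pos': array([232.47289875, 633.25571322, 204.82588457]), 'orientation': array([-3.14037799e+00,  1.12747275e-04,  2.78977390e+00]), 'ft_force': array([ 0.19909694, -0.1177336 , -0.82507449]), 'moment': array([ 0.00850711, -0.01032853,  0.06784815]), 'grasp_force': 0.0, 'grip_width': 93.88521924563453}
```

View pics/side0.png

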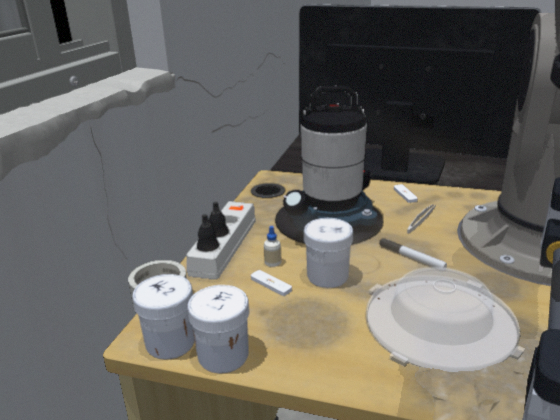

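View pics/top0.png

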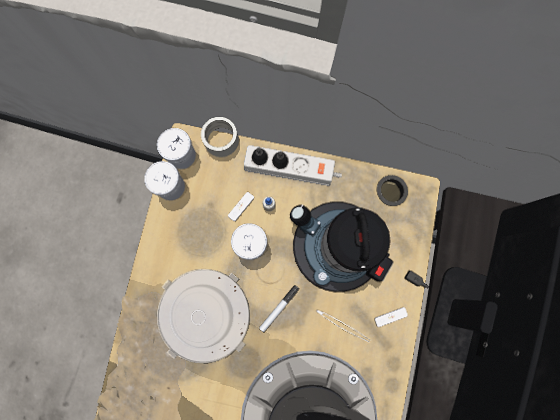

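Side: knob face is at about (293,200), the jar at (328,250), the bottle at (272,247) and the card at (271,283). Top: knob is at about (300,214), the mat centre near (340,245), the jar at (249,241) and the bottle at (268,203).

```bash
cat > h.py <<'E'
import numpy as np,cv2
from workcell import r,eyes
from scipy.spatial.transform import Rotation as R
def cloud(d,c):
    v,u=np.mgrid[:420,:560]; x=(u-c["cx"])/c["fx"]; y=(v-c["cy"])/c["fy"]; a,b=x.copy(),y.copy()
    for _ in range(6):
        k=1+c["k1"]*(a*a+b*b); a,b=x/k,y/k
    E=np.array(c["extrinsics"]); P=np.stack([a*d,b*d,d],-1)
    return (P-E[:3,3])@E[:3,:3]
E
python3 - <<'E'
from h import *
np.set_printoptions(precision=1,suppress=True)
for n,px in(("side",[(293,200),(289,200),(297,200),(328,230),(272,234),(271,283),(334,112),(300,215)]),("top",[(298,213),(300,216),(296,211),(306,222),(249,241),(268,203),(241,207),(357,238),(320,277),(299,250)])):
    P=cloud(np.load(f"pics/{n}0.npy"),eyes.calibration(n))
    for u,v in px: print(n,u,v,P[v,u])
    m=(P[...,2]>60)&(P[...,2]<110)&(P[...,0]>400)&(abs(P[...,1]-80)<60)
    np.save(f"pics/{n}P.npy",P)
for n,b in(("side",(270,180,350,250)),("top",(280,190,400,300))):
    p=cv2.imread(f"pics/{n}0.png"); 
    a,c,e,f=b; q=cv2.resize(p[c:f,a:e],None,fx=5,fy=5,interpolation=2); cv2.imwrite(f"pics/{n}c.png",q)
# motor cylinder: fit circle of motor top rim from top view
P=np.load("pics/topP.npy"); m=(P[...,2]>225)&(P[...,2]<300)&(P[...,0]>350)&(P[...,0]<800)&(abs(P[...,1])<200)
print(m.sum(), cv2.minEnclosingCircle(P[m][:,:2].astype(np.float32)))
E
```

```text
side 293 200 [430.2  39.3  85. ]
side 289 200 [436.9  38.5  84.5]
side 297 200 [423.2  42.2  86.6]
side 328 230 [369.8 140.3  85. ]
side 272 234 [459.2 103.1  54.9]
side 271 283 [454.9 168.9   6.2]
side 334 112 [365.5 -52.9 207.7]
side 300 215 [418.5  43.7  59.4]
top 298 213 [429.4  36.   90.8]
top 300 216 [422.4  32.1  95.9]
top 296 211 [434.7  39.8  83.9]
top 306 222 [412.2  19.   85. ]
top 249 241 [370.2 133.8  86.8]
top 268 203 [456.1  98.6  54.2]
top 241 207 [454.6 160.4   8.7]
top 357 238 [365.8 -59.4 217.7]
top 320 277 [302.6 -15.3  38.5]
top 299 250 [361.7  28.3   4.4]
9177 ((564.2883911132812, 40.427467346191406), 240.724853515625)
```

View pics/topc.png

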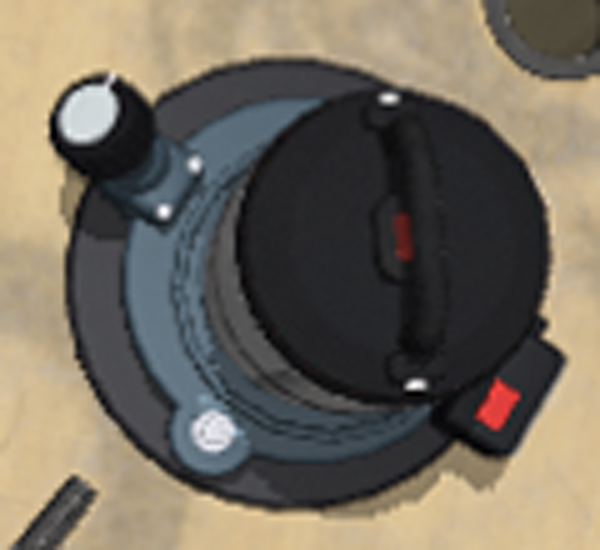

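View pics/sidec.png

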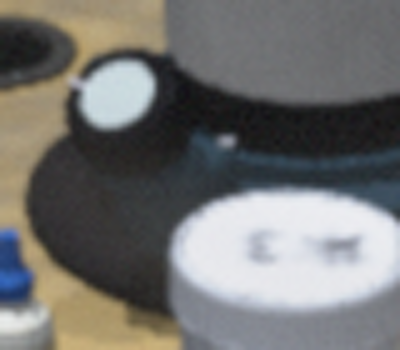

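The top crop shows the knob face centre at about (88,112) and the mat edge through (67,270), (290,57), (310,510), (180,450) and (395,85). The white foot screw is at (213,432) and the switch at (497,405). In the side crop, the face centre is at (118,95).

```bash
python3 - <<'E'
from h import *
from scipy.optimize import least_squares
np.set_printoptions(precision=3,suppress=True)
c=eyes.calibration("top");E=np.array(c["extrinsics"])
K=np.array([[c["fx"],0,c["cx"]],[0,c["fy"],c["cy"]],[0,0,1]]);D=np.array([c["k1"],0,0,0.])
def onz(px,z):
    uv=np.array(px,float)/5+[280,190]
    q=cv2.undistortPoints(uv[:,None],K,D,None)[:,0] # approx
    dr=np.c_[q,np.ones(len(q))]@E[:3,:3]; o=-E[:3,:3].T@E[:3,3]
    return o+dr*((z-o[2])/dr[:,2])[:,None]
M=onz([(67,270),(290,57),(310,510),(180,470),(120,410),(85,350),(380,75),(180,85)],5)[:,:2]
f=least_squares(lambda p:np.hypot(*(M-p[:2]).T)-p[2],[350,-30,100]);print("mat",f.x,f.fun)
Kf=onz([(88,112)],89)[0];S=onz([(497,405)],40)[0];F=onz([(213,432)],38)[0]
print("face",Kf,"switch",S,"foot",F)
C=f.x[:2]
print("az knob",np.degrees(np.arctan2(*(Kf[:2]-C)[::-1])),np.hypot(*(Kf[:2]-C)),"sw",np.degrees(np.arctan2(*(C-S[:2])[::-1])),"foot",np.degrees(np.arctan2(*(F[:2]-C)[::-1])),np.hypot(*(F[:2]-C)))
# face plane from bright pixels
for n in("side","top"):
    P=np.load(f"pics/{n}P.npy");p=cv2.imread(f"pics/{n}0.png")
    m=(p.min(-1)>165)&(np.hypot(P[...,0]-430,P[...,1]-38)<22)&(P[...,2]>70)&(P[...,2]<105)
    Q=P[m];nn=np.linalg.svd(Q-Q.mean(0))[2][2];nn*=np.sign(nn[2])
    print(n,len(Q),Q.mean(0),nn,np.degrees(np.arctan2(nn[1],nn[0])),np.degrees(np.arccos(nn[2])))
E
```

```text
mat [373.673 -61.836 100.722] [ 2.079 -0.464  1.439 -0.634 -1.933 -0.506 -0.377  0.395]
face [430.967  36.703  89.   ] switch [ 317.474 -142.036   40.   ] foot [303.991 -20.892  38.   ]
az knob 59.824529293782085 113.98489691996231 sw 54.97996231760736 foot 149.56258920452942 80.81985069494723
side 129 [430.435  37.713  87.208] [0.28  0.46  0.842] 58.65853034182095 32.60848892856008
top 95 [432.06   37.059  88.572] [0.315 0.509 0.801] 58.22345264846369 36.79777571422343
```

```bash
cat >> h.py <<'E'
n=np.array([.291,.494,.819]);n/=np.linalg.norm(n); MID=np.array([427.3,31.4,79.2])
t=np.cross([0,0,1],n);t/=np.linalg.norm(t)
def delta(pos,Rt,s=None):
    s=s or r.sense(); R0=R.from_euler("xyz",s["orientation"])
    return R0.inv().apply(pos-s["tool_pos"]), (R0.inv()*Rt).as_rotvec(degrees=True)
def Rgrip(az): # tool z=-n, y in face plane, az deg from tangential t, positive clockwise seen on face
    z=-n; y=R.from_rotvec(z*np.radians(az)).apply(t); return R.from_matrix(np.stack([np.cross(y,z),y,z],1))
def st():
    s=r.sense();print({k:np.round(s[k],3).tolist() for k in("time","joint_pos","tool_pos","ft_force","moment","grasp_force","grip_width")});return s
E
python3 - <<'E'
from h import *
np.set_printoptions(precision=1,suppress=True)
s=r.sense();R0=R.from_euler("xyz",s["orientation"])
Rm=R.from_rotvec(t*np.radians(35))*R0; print("z",Rm.apply([0,0,1]),n)
print(delta(MID+90*n,Rm)); 
for a in(0,40,80,120):print(a,(Rm.inv()*Rgrip(a)).as_rotvec(degrees=True))
for nm in("top",):
    P=np.load("pics/topP.npy");m=(P[...,0]>480)&(P[...,0]<650)&(P[...,1]>-20)&(P[...,1]<200);print(P[m][:,2].max())
    m=(P[...,0]>200)&(P[...,0]<700)&(P[...,1]>180)&(P[...,1]<700);print(P[m][:,2].max())
E
```

```text
z [-0.3 -0.5 -0.8] [0.3 0.5 0.8]
(array([-399.6, -447. ,   52.5]), array([34.4,  6.3, -0. ]))
0 [ -0.1  -0.  -79.7]
40 [ -0.1  -0.  -39.7]
80 [-0.1  0.   0.3]
120 [-0.1  0.  40.3]
479.0119859217924
293.3893232902617
```

```bash
python3 -m inch '[-30,-33,0,0,0,0,70, -60,-67,0,0,0,0,70, -90,-100,0,0,0,0,70, -120,-134,0,0,0,0,70, -150,-168,0,0,0,0,70, -180,-201,0,0,0,0,70, -210,-235,0,6,1,0,70, -240,-268,0,12,2,0,70, -270,-300,0,17,3,0,70, -300,-335,0,23,4,0,70, -330,-370,0,29,5,0,70, -360,-400,10,34,6,0,70]'
python3 - <<'E'
from h import *
np.set_printoptions(precision=1,suppress=True)
st(); 
for a in(0,40):print(delta(MID+80*n,Rgrip(a)))
E
```

```text
time: 1.1
tool_pos: [418.5, 168.4, 201.1]
orientation: [-2.542, -0.1, 2.759]
ft_force: [1.1, 1.1, -0.1]
grip_width: 70.0
grasp_force: 0.0
{'time': 1.1, 'joint_pos': [-0.918, 0.431, 0.298, 1.793, 0.119, 1.493, 0.565], 'tool_pos': [418.462, 168.377, 201.064], 'ft_force': [1.103, 1.08, -0.093], 'moment': [0.461, -0.239, 0.054], 'grasp_force': 0.0, 'grip_width': 70.034}
(array([-71.4, -36.8,  85.1]), array([  0. ,   0.3, -79.7]))
(array([-71.4, -36.8,  85.1]), array([  0.1,   0.3, -39.7]))
```

```bash
python3 -m inch '[-20,-10,20,0,0,-6,70, -40,-20,45,0,0,-12,70, -60,-30,70,0,0,-18,70, -71,-37,85,0,0,-24,70, -71,-37,85,0,0,-31,70, -71,-37,85,0,0,-38,70, -71,-37,85,0,0,-40,70, -71,-37,85,0,0,-40,70]'
python3 - <<'E'
from h import *
np.set_printoptions(precision=1,suppress=True)
st(); 
for a in(0,40):print(delta(MID+80*n,Rgrip(a)))
c=eyes.calibration("wrist");p,d=eyes.snapshot("wrist");cv2.imwrite("pics/w1.png",p[:,:,::-1])
P=cloud(d,c);np.save("pics/w1P.npy",P)
E
```

```text
time: 1.77
tool_pos: [449.4, 72.1, 143.7]
orientation: [-2.726, -0.451, -2.89]
ft_force: [-0.3, 0.0, -0.2]
grip_width: 70.0
grasp_force: 0.0
{'time': 1.767, 'joint_pos': [-0.682, 0.462, 0.193, 1.877, 0.225, 1.34, 1.322], 'tool_pos': [449.374, 72.068, 143.709], 'ft_force': [-0.322, 0.028, -0.158], 'moment': [0.516, -0.236, 0.007], 'grasp_force': 0.0, 'grip_width': 70.004}
(array([-0.4, -1.8, -0.6]), array([  0. ,   0.5, -39.6]))
(array([-0.4, -1.8, -0.6]), array([0.2, 0.4, 0.4]))
```

View pics/w1.png

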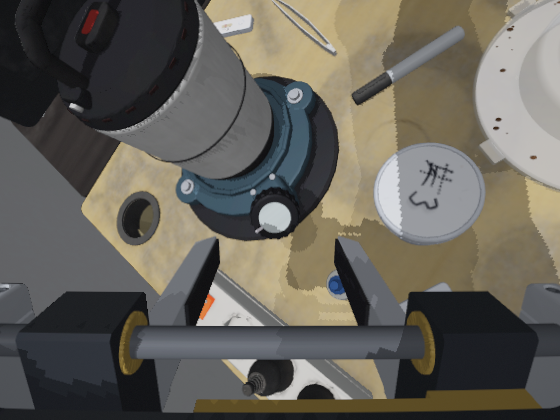

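The wrist view shows the knob face centred near (274,218), its white mark at (258,231), and the fingers open with the knob ahead between them.

```bash
python3 - <<'E'
from h import *
np.set_printoptions(precision=2,suppress=True)
P=np.load("pics/w1P.npy");p=cv2.imread("pics/w1.png")
m=np.zeros((420,560),bool);m[198:240,252:298]=1
m&=(p.min(-1)>170)&(P[...,2]>70)
l,k=cv2.connectedComponents(m.astype(np.uint8));k0=k[218,274];m=k==k0
Q=P[m];nn=np.linalg.svd(Q-Q.mean(0))[2][2];nn*=np.sign(nn[2])
v,u=np.where(m);print(m.sum(),u.mean(),v.mean(),u.min(),u.max(),v.min(),v.max())
c=Q.mean(0);print("face",c,nn,"mid",c-12*n,MID)
x=c-12*n-MID;print("offset n,t,down",x@n,x@t,x@np.cross(n,t))
E
python3 -m inch '[0,-2,0,0,0,-7,64, 0,-2,0,0,0,-14,64, 0,-2,0,0,0,-21,64, 0,-2,0,0,0,-28,64, 0,-2,0,0,0,-35,64, 0,-2,0,0,0,-42,64, 0,-2,0,0,0,-49,64, 0,-2,0,0,0,-56,64, 0,-2,0,0,0,-60,64, 0,-2,0,0,0,-60,64, 0,-2,0,0,0,-60,64]'
python3 -c "
from h import *
st();print(delta(MID+0*n,Rgrip(-20)))"
```

```text
629 274.91573926868045 215.6629570747218 259 289 203 230
face [429.8   37.69  91.33] [-0.99 -0.12  0.03] mid [426.31  31.76  81.5 ] [427.3  31.4  79.2]
offset n,t,down 1.7759108027918467 1.0330605170588725 1.479123550038222
time: 2.73
tool_pos: [450.2, 70.6, 144.6]
orientation: [2.913, -0.563, -1.686]
ft_force: [0.5, -0.0, 0.4]
grip_width: 63.8
grasp_force: 0.0
{'time': 2.733, 'joint_pos': [-0.518, 0.455, -0.014, 1.866, 0.294, 1.371, 2.288], 'tool_pos': [450.245, 70.617, 144.591], 'ft_force': [0.548, -0.045, 0.423], 'moment': [0.57, -0.178, -0.026], 'grasp_force': 0.0, 'grip_width': 63.841}
(array([ 0.2999435 ,  0.23380255, 79.62619655]), array([-0.32798619,  0.371483  ,  0.05458049]))
```

```bash
sed -i 's/MID=np.array.*$/MID=np.array([426.8,31.6,80.2])/' h.py
cat >> h.py <<'E'
def ft():
    s=r.sense();R0=R.from_euler("xyz",s["orientation"]);f=R0.inv().apply(s["ft_force"]);m=R0.inv().apply(s["moment"])
    print("t",round(s["time"],2),"F",np.round(f,2),"M",np.round(m,3),"Fw",np.round(s["ft_force"],2),"w",round(s["grip_width"],2),"g",round(s["grasp_force"],1),"j7",round(s["joint_pos"][6],3),"off",np.round(R0.inv().apply(MID-s["tool_pos"]),2),"rot",np.round((R0.inv()*Rgrip(-20)).as_rotvec(degrees=True),2))
E
python3 -m inch '[0,0,20,0,0,0,64, 0,0,40,0,0,0,64, 0,0,60,0,0,0,64, 0,0,75,0,0,0,64, 0,0,90,0,0,0,64, 0,0,94,0,0,0,64, 0,0,94,0,0,0,64, 0,0,94,0,0,0,64]'
python3 -c "
from h import *
ft()
p,d=eyes.snapshot('wrist');cv2.imwrite('pics/w2.png',p[:,:,::-1])"
```

```text
time: 3.4
tool_pos: [423.9, 25.0, 67.6]
orientation: [2.912, -0.562, -1.683]
ft_force: [0.3, -0.4, 0.2]
grip_width: 64.1
grasp_force: 0.0
t 3.4 F [ 0.42 -0.3  -0.04] M [ 0.04  -0.518 -0.028] Fw [ 0.26 -0.4   0.2 ] w 64.06 g 0.0 j7 2.264 off [  0.93   1.18 -14.42] rot [-0.36  0.38  0.19]
```

View pics/w2.png

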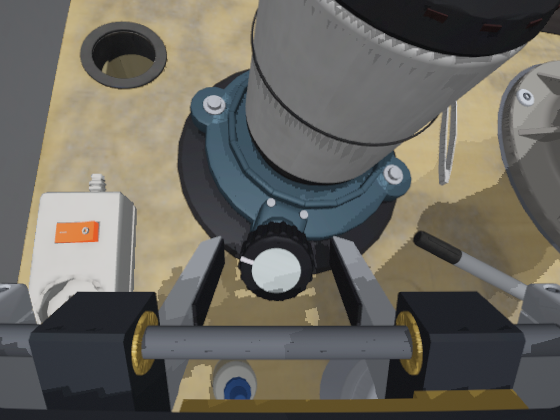

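The wrist view shows the knob between the fingers: face centre about (276,267), fingertips at (212,240) and (343,240). I'll project the tool axis to check how well it is centred.

```bash
python3 - <<'E'
from h import *
np.set_printoptions(precision=1,suppress=True)
s=r.sense();R0=R.from_euler("xyz",s["orientation"]);c=eyes.calibration("wrist");E=np.array(c["extrinsics"])
K=np.array([[c["fx"],0,c["cx"]],[0,c["fy"],c["cy"]],[0,0,1]])
L=np.array([[0,0,-26.4],[5,0,-26.4],[0,5,-26.4],[0,0,-31.4],[0,32,0],[0,-32,0]],float)
W=s["tool_pos"]+R0.apply(L)
print(cv2.projectPoints(W,cv2.Rodrigues(E[:3,:3])[0],E[:3,3],K,np.array([c["k1"],0,0,0.]))[0][:,0])
E
```

```text
[[275.9 272.6]
 [275.9 264. ]
 [285.3 272.6]
 [275.9 277.2]
 [328.5 252. ]
 [223.5 251.9]]
```

```bash
python3 -m inch '[1,0.5,0,0,0,0,56, 2,0.5,0,0,0,0,50, 2,0.5,0,0,0,0,46, 2,0.5,0,0,0,0,45, 2,0.5,0,0,0,0,44, 2,0.5,0,0,0,0,44]' >/dev/null; python3 -c "
from h import *
ft()"; python3 -m inch '[0,0,0,0,0,0,43, 0,0,0,0,0,0,42.5,0,0,0,0,0,0,42.5]'>/dev/null; python3 -c "
from h import *
ft()"
```

```text
t 3.95 F [-1.12  0.37  0.54] M [ 0.091 -0.513 -0.078] Fw [-0.4   0.76 -0.97] w 44.11 g 0.0 j7 2.267 off [ -1.3    0.51 -15.  ] rot [-0.34  0.38  0.28]
t 4.2 F [ 0.09 -0.11  0.65] M [ 0.135 -0.524 -0.126] Fw [-0.09 -0.42 -0.51] w 42.7 g 0.0 j7 2.267 off [ -1.31   0.48 -15.11] rot [-0.33  0.37  0.28]
```

```bash
python3 -m inch '[0,0,0,0,0,0,41.5, 0,0,0,0,0,0,41, 0,0,0,0,0,0,40, 0,0,0,0,0,0,40]'>/dev/null; python3 -c "
from h import *
ft()"; python3 -m inch '[0,0,0,0,0,0,36, 0,0,0,0,0,0,36,0,0,0,0,0,4,36, 0,0,0,0,0,8,36, 0,0,0,0,0,8,36]'>/dev/null; python3 -c "
from h import *
ft()"
```

```text
t 4.53 F [ 0.82 -5.8   0.41] M [ 1.313 -0.31  -0.081] Fw [ 5.34 -2.22 -1.02] w 40.04 g 2.7 j7 2.267 off [ -1.39   1.04 -14.93] rot [-0.39  0.38  0.26]
t 4.95 F [ 0.78 -4.98  0.7 ] M [ 1.077e+00 -4.790e-01  1.000e-03] Fw [ 4.26 -2.69 -0.71] w 39.88 g 30.0 j7 2.137 off [ -1.19   0.99 -14.95] rot [-0.34  0.4  -7.93]
```

```bash
python3 -m inch '[0,-0.5,0,0,0,0,36, 0,-1,0,0,0,0,36,0,-1,0,0,0,0,36]'>/dev/null; python3 -c "
from h import *
ft()"
```

```text
t 5.2 F [-0.17  0.3  -2.71] M [-0.381 -0.703 -0.067] Fw [0.54 1.57 2.18] w 39.48 g 30.0 j7 2.143 off [ -1.06   1.26 -15.08] rot [-0.27  0.4  -7.6 ]
```

```bash
python3 -m inch '[0,0,0,0,0,7,36, 0,0,0,0,0,14,36, 0,0,0,0,0,20,36, 0,0,0,0,0,20,36]'>/dev/null; python3 -c "
from h import *
ft()";python3 -m inch '[0,0,0,0,0,7,36, 0,0,0,0,0,14,36, 0,0,0,0,0,20,36, 0,0,0,0,0,20,36]'>/dev/null; python3 -c "
from h import *
ft()"
```

```text
t 5.53 F [ 1.06  6.31 -2.3 ] M [-1.509 -0.374 -0.035] Fw [-4.93  4.25  1.97] w 39.64 g 30.0 j7 1.82 off [ -0.59   0.95 -15.12] rot [ -0.17   0.43 -28.02]
t 5.87 F [ 3.53  8.01 -3.25] M [-2.024  0.37  -0.028] Fw [-6.33  6.47  2.3 ] w 39.34 g 30.0 j7 1.507 off [ -0.27   0.67 -15.11] rot [ -0.07   0.46 -48.  ]
```

```bash
python3 -m inch '[0.3,0.7,0,0,0,0,36, 0.6,1.4,0,0,0,0,36,0.6,1.4,0,0,0,0,36]'>/dev/null; python3 -c "
from h import *
ft()";python3 -m inch '[0,0,0,0,0,7,36, 0,0,0,0,0,14,36, 0,0,0,0,0,20,36, 0,0,0,0,0,20,36]'>/dev/null; python3 -c "
from h import *
ft()"
```

```text
t 6.12 F [ 0.39  1.19 -2.68] M [-0.638 -0.305 -0.041] Fw [-0.21  2.08  2.08] w 39.38 g 30.0 j7 1.511 off [ -0.49   0.52 -15.05] rot [ -0.16   0.49 -47.65]
t 6.45 F [ 2.01  4.89 -4.2 ] M [-1.283e+00  4.210e-01  1.000e-03] Fw [-1.94  6.1   2.15] w 39.37 g 30.0 j7 1.193 off [ -0.42   0.11 -14.97] rot [-4.000e-02  5.300e-01 -6.807e+01]
```

```bash
python3 -m inch '[0.2,0.5,0,0,0,0,36, 0.4,1,0,0,0,0,36, 0.4,1.3,0,0,0,7,36, 0.3,1.6,0,0,0,14,36, 0.3,1.9,0,0,0,20,36, 0.3,1.9,0,0,0,20,36]'>/dev/null; python3 -c "
from h import *
ft()";python3 -m inch '[0,0.3,0,0,0,7,36, -0.1,0.6,0,0,0,14,36, -0.2,0.9,0,0,0,20,36, -0.2,0.9,0,0,0,20,36]'>/dev/null; python3 -c "
from h import *
ft()"
```

```text
t 6.95 F [-1.43 -1.67 -3.86] M [ 0.189 -0.203  0.048] Fw [2.36 0.19 3.76] w 39.49 g 30.0 j7 0.885 off [ -0.7   -0.67 -15.04] rot [-2.0e-02  5.4e-01 -8.8e+01]
t 7.28 F [-0.76 -2.34 -4.42] M [ 0.538 -0.138  0.041] Fw [1.02 0.1  4.95] w 39.31 g 30.0 j7 0.585 off [ -1.07  -1.25 -15.05] rot [ 8.000e-02  5.500e-01 -1.078e+02]
```

```bash
python3 -m inch '[0,-0.4,0,0,0,0,36,0,-0.2,0,0,0,7,36, -0.1,0,0,0,0,10,36, -0.1,0,0,0,0,10,36]'>/dev/null; python3 -c "
from h import *
ft()";python3 -m inch '[0,0.2,0,0,0,7,36, -0.1,0.3,0,0,0,10,36, -0.1,0.3,0,0,0,10,36]'>/dev/null; python3 -c "
from h import *
ft()"
```

```text
t 7.62 F [-0.95 -0.8  -4.94] M [ 0.361 -0.037  0.052] Fw [1.75 1.35 4.6 ] w 39.54 g 30.0 j7 0.44 off [ -1.29  -1.24 -15.02] rot [   0.17    0.58 -117.56]
t 7.87 F [-0.6  -1.02 -6.32] M [0.305 0.139 0.034] Fw [1.54 2.14 5.86] w 39.21 g 30.0 j7 0.293 off [ -1.53  -1.37 -15.  ] rot [   0.23    0.58 -127.53]
```

```bash
for i in 1 ; do python3 -m inch '[0,0.2,0,0,0,7,36, -0.1,0.3,0,0,0,10,36, -0.1,0.3,0,0,0,10,36]'>/dev/null; python3 -c "
from h import *
ft()"; done; python3 -m inch '[0,0.2,0,0,0,7,36, -0.1,0.3,0,0,0,10,36, -0.1,0.3,0,0,0,10,36]'>/dev/null; python3 -c "
from h import *
ft()"
```

```text
t 8.12 F [ 0.26  0.64 -5.72] M [0.389 0.274 0.03 ] Fw [1.97 3.26 4.32] w 39.62 g 30.0 j7 0.148 off [ -1.78  -1.45 -14.99] rot [   0.29    0.58 -137.52]
t 8.37 F [ 1.72 -0.38 -5.99] M [0.395 0.489 0.055] Fw [0.64 4.28 4.5 ] w 39.32 g 30.0 j7 0.005 off [ -2.04  -1.45 -15.  ] rot [   0.37    0.57 -147.52]
```

```bash
cat >> h.py <<'E'
def up():
    s=r.sense();R0=R.from_euler("xyz",s["orientation"]);print("up in tool",np.round(R0.inv().apply([0,0,1]),2),"t",np.round(R0.inv().apply(t),2))
E
python3 -c "
from h import *
ft();up()"; python3 -m inch '[0,0,-0.5,0,0,0,36, 0,0,-0.5,0,0,0,36,0,0,-0.5,0,0,0,36]'>/dev/null;  python3 -c "
from h import *
ft();up()"; python3 -m inch '[0,0,-0.5,0,0,0,36, 0,0,-0.5,0,0,0,36,0,0,-0.5,0,0,0,36]'>/dev/null;  python3 -c "
from h import *
ft()"
```

```text
t 8.37 F [ 1.72 -0.38 -5.99] M [0.395 0.489 0.055] Fw [0.64 4.28 4.5 ] w 39.32 g 30.0 j7 0.005 off [ -2.04  -1.45 -15.  ] rot [   0.37    0.57 -147.52]
up in tool [-0.35 -0.45 -0.82] t [ 0.79 -0.61 -0.  ]
t 8.62 F [ 1.12  1.   -1.11] M [ 0.097  0.428 -0.103] Fw [0.69 1.73 0.07] w 39.1 g 30.0 j7 0.004 off [ -1.84  -1.18 -14.74] rot [   0.37    0.54 -147.53]
up in tool [-0.35 -0.45 -0.82] t [ 0.79 -0.61 -0.  ]
t 8.87 F [-0.12  0.64  4.93] M [ 0.121  0.265 -0.032] Fw [-0.81 -2.35 -4.3 ] w 39.46 g 30.0 j7 0.002 off [ -1.68  -0.9  -14.5 ] rot [   0.34    0.5  -147.69]
```

```bash
python3 -m inch '[0,0,0.5,0,0,0,36, 0,0,0.5,0,0,0,36, 0,0.2,0.5,0,0,7,36, -0.1,0.3,0.5,0,0,10,36, -0.1,0.3,0.5,0,0,10,36]'>/dev/null;  python3 -c "
from h import *
ft()"; python3 -m inch '[0,0.2,0,0,0,7,36, -0.1,0.3,0,0,0,10,36, -0.1,0.3,0,0,0,10,36]'>/dev/null;  python3 -c "
from h import *
ft()"
```

```text
t 9.28 F [0.27 0.35 2.64] M [0.488 0.459 0.065] Fw [-0.51 -1.03 -2.42] w 39.91 g 30.0 j7 -0.142 off [ -2.06  -1.21 -14.64] rot [   0.39    0.55 -157.87]
t 9.53 F [1.68 0.06 1.73] M [0.544 0.592 0.034] Fw [-0.61  0.61 -2.25] w 39.3 g 30.0 j7 -0.278 off [ -2.24  -1.16 -14.62] rot [   0.46    0.55 -167.74]
```

```bash
python3 -m inch '[0,0.2,0,0,0,7,36, -0.1,0.2,0,0,0,10,36, -0.1,0.2,0,0,0,10,36]'>/dev/null;  python3 -c "
from h import *
ft()"; python3 -m inch '[0,0.2,0,0,0,7,36, -0.1,0.2,0,0,0,10,36, -0.1,0.2,0,0,0,10,36]'>/dev/null;  python3 -c "
from h import *
ft()"
```

```text
t 9.78 F [2.19 0.85 2.07] M [0.562 0.717 0.041] Fw [ 0.36  0.67 -3.04] w 39.28 g 30.0 j7 -0.413 off [ -2.45  -1.09 -14.57] rot [   0.55    0.55 -177.65]
t 10.03 F [2.51 0.3  3.08] M [0.533 0.882 0.011] Fw [-0.04  0.4  -3.97] w 39.6 g 30.0 j7 -0.546 off [ -2.59  -1.01 -14.53] rot [ -0.59  -0.51 172.41]
```

```bash
python3 -m inch '[0.3,0,0.4,0,0,0,36, 0.3,0.2,0.4,0,0,7,36, 0.2,0.2,0.4,0,0,10,36, 0.2,0.2,0.4,0,0,10,36]'>/dev/null;  python3 -c "
from h import *
ft()"; python3 -m inch '[0,0.2,0,0,0,7,36, -0.1,0.2,0,0,0,10,36, -0.1,0.2,0,0,0,10,36]'>/dev/null;  python3 -c "
from h import *
ft()"
```

```text
t 10.37 F [ 3.54  0.26 -0.28] M [0.408 0.919 0.059] Fw [ 1.66  2.6  -1.78] w 39.53 g 30.0 j7 -0.678 off [ -3.02  -0.92 -14.75] rot [ -0.63  -0.45 162.37]
t 10.62 F [ 3.81  0.99 -0.66] M [ 0.365  1.23  -0.028] Fw [ 3.    2.16 -1.51] w 39.4 g 30.0 j7 -0.806 off [ -3.15  -0.66 -14.73] rot [ -0.64  -0.4  152.42]
```

```bash
python3 -c "
from h import *
p,d=eyes.snapshot('wrist');cv2.imwrite('pics/w3.png',p[:,:,::-1])"
```

```text
(no output)
```

View pics/w3.png

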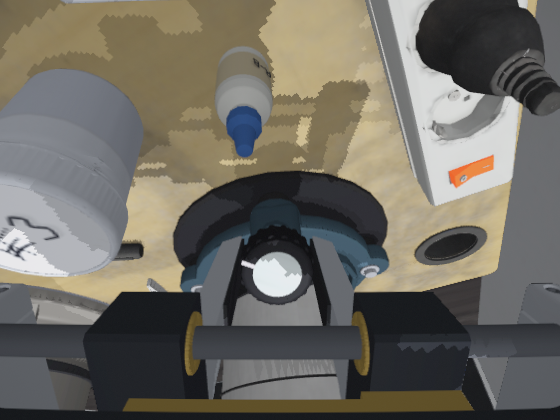

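The mark sits at (248,264) in the tool view, as it did before. The knob has followed the grip, about 3.6 rad, with the jar and bottle untouched.

```bash
python3 -m inch '[0.5,0,0,0,0,0,36, 0.5,0,0,0,0,0,36]'>/dev/null;  python3 -c "
from h import *
ft()"; python3 -m inch '[0,0.1,0,0,0,7,36, 0.1,0.2,0,0,0,10,36, 0.1,0.2,0,0,0,10,36]'>/dev/null;  python3 -c "
from h import *
ft()";python3 -m inch '[0,0.1,0,0,0,7,36, 0.1,0.2,0,0,0,10,36, 0.1,0.2,0,0,0,10,36]'>/dev/null;  python3 -c "
from h import *
ft()"
```

```text
t 10.83 F [ 3.12  2.87 -1.24] M [-0.061  1.001 -0.113] Fw [ 4.3   0.89 -0.51] w 39.4 g 30.0 j7 -0.805 off [ -3.33  -0.59 -14.83] rot [ -0.64  -0.35 152.49]
t 11.08 F [ 2.98  1.77 -3.69] M [ 0.178  0.926 -0.024] Fw [4.25 2.13 1.75] w 39.43 g 30.0 j7 -0.935 off [ -3.44  -0.23 -14.86] rot [ -0.6   -0.29 142.24]
t 11.33 F [ 1.73  3.24 -5.27] M [-0.02   0.456 -0.023] Fw [4.68 0.75 4.34] w 39.43 g 30.0 j7 -1.059 off [ -3.46  -0.03 -14.81] rot [ -0.57  -0.25 132.32]
```

The upward push grew by about 2.4 N per 10° over the last two steps. That puts touching near 3.6 rad, and the knob is now 0.35–0.5 rad past it. I'll release and retract.

```bash
python3 -m inch '[0,0.3,0,0,0,0,40, 0,0.3,0,0,0,0,42, 0,0.3,0,0,0,0,46, 0,0.3,0,0,0,0,56, 0,0.3,0,0,0,0,64, 0,0.3,0,0,0,0,64]'>/dev/null;  python3 -c "
from h import *
ft()"; python3 -m inch '[0,0.3,-15,0,0,0,64, 0,0.3,-40,0,0,0,64, 0,0.3,-70,0,0,0,64, 0,0.3,-100,0,0,0,64, 0,0,-100,0,0,0,64,0,0,-100,0,0,0,64,0,0,-100,0,0,0,64]'; python3 - <<'E'
from h import *
a=[]
p,d=eyes.snapshot("top");cv2.imwrite("pics/top1.png",p[:,:,::-1]);q=cv2.imread("pics/top0.png")
p=p[:,:,::-1]
o=np.vstack([np.hstack([x[180:300,220:420]]*1) for x in (q,p)]);
cv2.imwrite("pics/cmp.png",cv2.resize(np.hstack([q[180:300,220:420],p[180:300,220:420]]),None,fx=2,fy=2))
p,d=eyes.snapshot("side");cv2.imwrite("pics/side1.png",p[:,:,::-1])
E
```

```text
t 11.83 F [-0.49 -0.03 -0.18] M [ 0.286  0.376 -0.07 ] Fw [-0.34 -0.08  0.39] w 62.07 g 0.0 j7 -1.059 off [ -3.29   0.22 -15.06] rot [ -0.6   -0.17 132.32]
time: 12.42
tool_pos: [453.1, 74.5, 148.0]
orientation: [2.83, 0.525, 0.472]
ft_force: [-0.7, -0.2, -0.6]
grip_width: 64.0
grasp_force: 0.0
```

View pics/cmp.png

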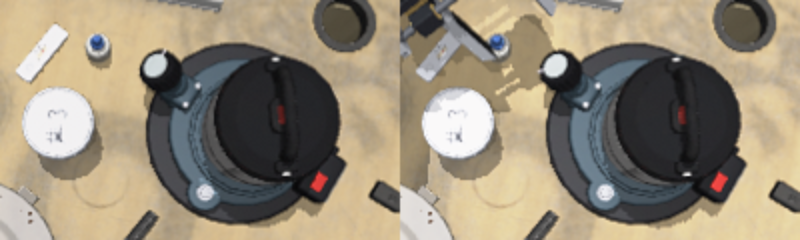

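View pics/side1.png

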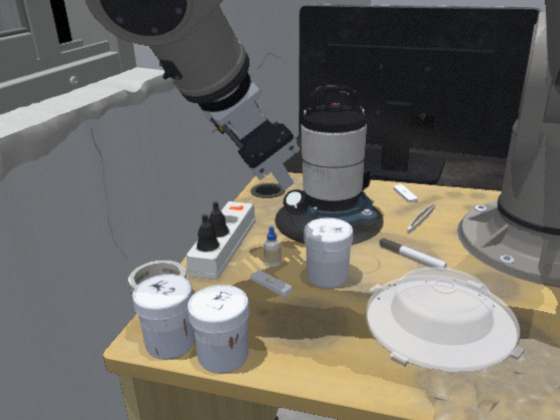

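The pictures show the stand, jar, bottle and card unmoved; the knob mark is now at upper left in the top view. The arm is clear of everything.

```bash
python3 -c "
from workcell import r
print(r.finish_job())"
```

```text
the job is handed in; nothing more can be done
None
```

Handed in: I turned the knob about 4 rad clockwise, roughly 0.35 rad past touching (about 3.5 N on the screw foot, estimated from wrist force rather than measured directly); the stand, jar, bottle and card look unmoved in the final pictures and the arm is clear, but the hand-in returned no verdict.

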